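# Load a centrifuge rotor in balance and put its lid on

## Task

Load the centrifuge rotor in balance with the four vials that stand near the front edge of the worktop: stand the white-capped vial in the pocket marked with the white dot, the pale amber vial with a black cap in the pocket straight across from it, and the two dark amber vials across from each other in the other two pockets, every vial upright and down on its pocket's floor. Then, with all four vials in, set the blue lid over them so that it sits level on the rotor's ledge, and let go. Keep the vials upright all the time and leave the tape roll, the beaker and the pinch clamp where they are.

Things in the scene. Friction and masses are not known exactly. Their poses are not given: they have to be found in the camera images.
- rotor: dark grey rotor, fixed, 135 mm wide; origin: axis, worktop height. 4 upright pockets 40 mm from the axis at +x, +y, -x, -y; the +x one has a white 9 mm dot on its hub side, a white bar outside. Pocket: 33 mm wide, mouth 37 mm in the deck at z 46 mm, flat floor at z 14 mm (seated vial: origin z 14, stands 28 mm out). Hub 3.5 mm high. Lid ledge at z 36 mm, radius 60 to 67 mm round the deck
- lid: blue rotor lid, a flat-topped dome standing on its open rim: 135 mm diameter, 46 mm high, plus a black knob, 29 mm diameter, 24 mm high, upright on its middle (z 46 to 70 mm). Inside 127 mm wide, 42 mm deep; about 200 g. It passes loosely over the 120 mm wide rotor deck, rim onto the ledge (origin then at z 36 mm). Origin: axis, lower rim; z up; yaw means nothing
- vial0: screw-cap sample vial, dark amber with a black cap (looks like vial2; the two may change places); round, 28 mm diameter, 60 mm tall, the cap 24 mm diameter over the top 13 mm, about 22 g. Stands upright on the worktop at the start. Origin: centre of its underside; z up along its axis; its yaw means nothing
- vial1: screw-cap sample vial, pale amber with a black cap; round, 28 mm diameter, 60 mm tall, the cap 24 mm diameter over the top 13 mm, about 22 g. Stands upright on the worktop at the start. Origin: centre of its underside; z up along its axis; its yaw means nothing
- vial2: screw-cap sample vial, dark amber with a black cap (looks like vial0; the two may change places); round, 28 mm diameter, 60 mm tall, the cap 24 mm diameter over the top 13 mm, about 22 g. Stands upright on the worktop at the start. Origin: centre of its underside; z up along its axis; its yaw means nothing
- vial3: screw-cap sample vial, pale amber with a white cap; round, 28 mm diameter, 60 mm tall, the cap 24 mm diameter over the top 13 mm, about 22 g. Stands upright on the worktop at the start. Origin: centre of its underside; z up along its axis; its yaw means nothing
- tape_roll: roll of yellow tape lying flat, 82 mm diameter, 19 mm high. Origin: centre of its underside. A bystander, to be left where it is.
- beaker: clear empty plastic beaker, 72 mm diameter, 88 mm tall. Origin: centre of its underside. A bystander, to be left where it is. Over it hangs the grey control cabinet, solid: underside 0.50 m above the worktop, front 0.61 m ahead of the robot's axis (its red switch 0.57 m, at y -0.27), left side at y -0.13 m
- pinch0: red and blue tube pinch clamp lying on the worktop, 13 x 50 x 21 mm. Origin: centre of its underside; long along its y axis. A bystander, to be left where it is.

How it is judged:
On the way:
1. all four vials stand in their pockets, with the lid still off the rotor (z of vial0 in the frame of rotor between 0.009 and 0.019 m and angle between each of vial0, vial1, vial2, vial3's own z axis and vertical below 0.15 rad and z of vial1 in the frame of rotor between 0.009 and 0.019 m and z of vial2 in the frame of rotor between 0.009 and 0.019 m and z of vial3 in the frame of rotor between 0.009 and 0.019 m and x of vial3 in the frame of rotor between 0.031 and 0.049 m and y of vial3 in the frame of rotor between -0.009 and 0.009 m and x of vial1 in the frame of rotor between -0.049 and -0.031 m and y of vial1 in the frame of rotor between -0.009 and 0.009 m and ((x of vial0 in the frame of rotor between -0.009 and 0.009 m and y of vial0 in the frame of rotor between 0.031 and 0.049 m and x of vial2 in the frame of rotor between -0.009 and 0.009 m and y of vial2 in the frame of rotor between -0.049 and -0.031 m) or (x of vial0 in the frame of rotor between -0.009 and 0.009 m and y of vial0 in the frame of rotor between -0.049 and -0.031 m and x of vial2 in the frame of rotor between -0.009 and 0.009 m and y of vial2 in the frame of rotor between 0.031 and 0.049 m)) and horizontal distance between lid and rotor above 0.1 m), for 0.2 s.
At the end, for the whole second after the job is handed in: White-capped vial in the dotted pocket, pale one across, a dark one in each other pocket: within 9 mm of the pocket centre, 5 mm of its floor, 0.15 rad of upright. Lid within 8 mm of the rotor axis, rim 33-40 mm up, level within 0.06 rad. All at rest (z of vial0 in the frame of rotor between 0.009 and 0.019 m and angle between each of vial0, vial1, vial2, vial3's own z axis and vertical below 0.15 rad and z of vial1 in the frame of rotor between 0.009 and 0.019 m and z of vial2 in the frame of rotor between 0.009 and 0.019 m and z of vial3 in the frame of rotor between 0.009 and 0.019 m and x of vial3 in the frame of rotor between 0.031 and 0.049 m and y of vial3 in the frame of rotor between -0.009 and 0.009 m and x of vial1 in the frame of rotor between -0.049 and -0.031 m and y of vial1 in the frame of rotor between -0.009 and 0.009 m and ((x of vial0 in the frame of rotor between -0.009 and 0.009 m and y of vial0 in the frame of rotor between 0.031 and 0.049 m and x of vial2 in the frame of rotor between -0.009 and 0.009 m and y of vial2 in the frame of rotor between -0.049 and -0.031 m) or (x of vial0 in the frame of rotor between -0.009 and 0.009 m and y of vial0 in the frame of rotor between -0.049 and -0.031 m and x of vial2 in the frame of rotor between -0.009 and 0.009 m and y of vial2 in the frame of rotor between 0.031 and 0.049 m)) and z of lid in the frame of rotor between 0.033 and 0.04 m and horizontal distance between lid and rotor below 0.008 m and angle between lid's own z axis and vertical below 0.06 rad and linear speed of each of vial0, vial1, vial2, vial3, lid below 0.02 m/s); the robot touches nothing.
It fails at once if a vial leans over by more than 0.6 rad (angle between any of vial0, vial1, vial2, vial3's own z axis and vertical above 0.6 rad).
It fails at once if the tape roll, the beaker or the pinch clamp is moved by more than 25 mm (distance of any of tape_roll, beaker, pinch0 from where it was at the start of the episode above 0.025 m).
It also fails if it takes over 96 s, if anything falls off the work surface, if the arm or the gripper's body presses on something with over 40 N, if the wrist force passes 120 N, or if a joint passes its speed limit or range.

## Robot

A 6-joint arm with a two-finger parallel gripper is mounted at the origin on a cart in front of the work surface, level with it; the furniture and walls round the work are solid. World frame = base frame: x ahead of the robot, y to its left, z up, the work surface at z = 0. Lengths are in m, angles in rad, forces in N, time in s.
With the tool pointing down it reaches from about 0.3 to 0.875 m from the base axis. Payload 6.4 kg.
Tool frame: the origin (TCP) lies at the very end of the fingers, on their centre line; the grasp point (between the pads) lies 19 mm behind it; z points along the fingers, y is the direction in which the jaws open and shut (so a half turn about z gives the same grasp; the last joint's range is limited). The gripper opens to 85 mm and grips with 20 to 120 N. Pads are 22 mm wide; open, the fingers measure 114 mm over their backs; the gripper's body (76 mm by 85 mm) begins 54 mm behind the grasp point. The pads swing forward as they close: fully open they stand 13 mm farther back than shut.
Start: joints at [-1.517, 0.181, 1.607, -0, 1.354, -0.206], TCP at [0.148, -0.556, 0.231] pointing down, gripper open.
Joint ranges: [-2.99, 2.99], [-0.89, 2.07], [0.3, 2.58], [-1.14, 4.28], [0, 2.63], [-3.12, 3.12]. Speed limits (rad/s): [2.57, 2.57, 3.01, 3.14, 3.14, 3.14].

## Interface

Orientations are given as a rotation vector (axis times angle).
In Python, from cell import * gives the robot as it stands.
- The arm moves only by the shell command python3 -m inch 'ROWS' [OPENING] [FORCE]. ROWS is JSON, a list of rows, each a list of 2 entries, a list of its own where there are three numbers: the shift along the tool's x, y, z in mm, then the turn about the tool's z in rad. In form: [[[tx, ty, tz], spin], ...]. A call has 1 to 12 rows; each row is the pose to reach, as a shift and turn from the pose commanded when the call began, along the tool's axes at that moment; what a row does not reach only later rows make up. A row lasts 1/12 s, in which the tool goes at most 41.7 mm and 7.16 degrees, less where a joint would pass 70% of its speed; a pose out of reach is approached as far as the arm can. A call with a gripper value outside its range is refused whole. OPENING is the finger opening in mm, from 0 to 85.4, set as the call begins (- or left out, the last holds). The fingers move at their own pace and stop on an object; FORCE is the grip in N (left out, the last holds). Time passes only in rows, so rows that repeat a pose let the fingers close. It gives the time, the measured TCP pose, the force and the opening at its end, in the units of the state.
- sense(): the state, without advancing time (a new reading comes with each control period).
- grab_frame(name): name is "scene" or "side" or "wrist"; returns a dict with "image" (480x640x3 uint8, red, green, blue), "depth" (480x640 float32, m along the optical axis (not along the pixel's ray), 0 where there is no reading), "vfov" (degrees; the focal length in pixels is half the picture's height over the tangent of half this angle, whatever the lens; pixels are square), "cx", "cy" (the principal point, pixels), "k1" (the pictures are not rectified: a ray, as slopes to the right and down, at radius r is drawn at 1 + k1 r^2 times it, then the intrinsics apply), "position" and "attitude" of the camera in the world. Camera axes: x right, y down, z forward; pixel columns grow to the right and rows downward; lengths in m; the calibration is good to about 2 mm. A picture is of the moment at which its call begins.
- finish_job(): hands the job in, once; it reports no verdict.
Trained networks look in the newest picture that a camera, given by its name, has taken for a name from the list of things; names that differ only in an ending like _2 or _b are one class to them, and where a whole thing is asked for, a point or a joint stands for the part that bears it (a point fixed in the world has none). Each returns a list of dicts, best first, with "confidence" (0 to 1); they miss things now and then, are a little off and sometimes report something else, mostly with a low value. They report only what shows in the picture. A call takes as long as a camera call.
- silhouettes(camera, target): "region" (480x640 bool, what is visible of it) and "rect" ([left, top, right, bottom] in pixels, round what is visible of it).
- mark_of(camera, target): "at" ([column, row] in pixels: a listed point, or the origin of a listed thing).
The state is a dict: "time_s": time; "joint_pos": joint angles; "qvel": joint speeds; "effort": joint torques, N m; "tool_pos": TCP position; "tcp_rot": TCP orientation; "ft_force": force on the tool from outside, world axes, zero at the start; "torque": the same for the moment, N m; "gripper_width": opening from 0.0 (shut) to 1.0 (fully open).
Only numpy, scipy, OpenCV 4.12 (cv2) and the standard library are available. Lean on these libraries where they do the work, as an engineer would, in place of code of your own. Each camera call takes 0.05 s, during which the arm holds its last target. There are 200 camera calls.

## Working session

There is one attempt and no reset: what is moved stays moved. The work goes in short steps, Python scripts to look and compute and a shell command to move; the robot and the scene stay as the last step left them, time stands still between calls to the robot, and variables do not carry over. Pictures are saved under pics/ and viewed, about 12 in all and at most 16, crops included, and the job is handed in when it is done.

```bash
mkdir -p pics; ls
cat > h.py <<'E'
from cell import *
import numpy as np, cv2
from scipy.spatial.transform import Rotation as R
def rot(a):
    a=np.array(a,float)
    return a if a.shape==(3,3) else (R.from_rotvec(a).as_matrix() if a.size==3 else R.from_quat(a).as_matrix())
def K(f):
    h,w=f["image"].shape[:2]; fl=h/2/np.tan(np.radians(f["vfov"])/2)
    return np.array([[fl,0,f["cx"]],[0,fl,f["cy"]],[0,0,1]])
def slopes(f,uv):
    return cv2.undistortPoints(np.array(uv,float).reshape(-1,1,2),K(f),np.array([f["k1"],0,0,0,0.])).reshape(-1,2)
def world(f,uv,d):
    s=slopes(f,uv); p=np.c_[s,np.ones(len(s))]*np.array(d).reshape(-1,1)
    return p@rot(f["attitude"]).T+np.array(f["position"])
def onplane(f,uv,z):
    s=slopes(f,uv); r=np.c_[s,np.ones(len(s))]@rot(f["attitude"]).T; o=np.array(f["position"])
    return o+r*((z-o[2])/r[:,2])[:,None]
def project(f,P):
    P=(np.atleast_2d(P)-f["position"])@rot(f["attitude"]); 
    return cv2.projectPoints(P,np.zeros(3),np.zeros(3),K(f),np.array([f["k1"],0,0,0,0.]))[0].reshape(-1,2)
def save(f,n,crop=None):
    im=f["image"][...,::-1]
    if crop: l,t,r,b=crop; im=cv2.resize(im[t:b,l:r],None,fx=2,fy=2)
    cv2.imwrite(f"pics/{n}.png",im)
def tool(P):  # world point -> tool-axis shift mm from present TCP
    s=sense(); return ((np.atleast_2d(P)-s["tool_pos"])@rot(s["tcp_rot"])*1000).round(1)
E
python3 - <<'E'
from h import *
s=sense(); print(s)
for c in("scene","side"):
    f=grab_frame(c); save(f,c+"0"); print(c,f["position"],f["attitude"],f["vfov"],f["k1"])
    for t in("rotor","lid","vial0","vial1","vial3","tape_roll","beaker","pinch0"):
        for d in silhouettes(c,t)[:4]:
            m=d["region"]; P=f["depth"][m]; v,u=np.nonzero(m); k=P>0
            W=world(f,np.c_[u,v][k],P[k]); 
            print(t,round(d["confidence"],2),np.round(d["rect"]),np.percentile(W,[2,50,98],axis=0).round(3).tolist())
E
```

```text
pics
{'time_s': 0.0, 'joint_pos': array([-1.51729056e+00,  1.81541300e-01,  1.60803394e+00, -1.56447699e-05,
        1.35380871e+00, -2.06304096e-01]), 'qvel': array([-1.77191859e-05, -8.33812186e-04, -4.56745669e-04, -1.08711915e-03,
        3.10654270e-04,  1.25656196e-05]), 'effort': array([-7.36017537e-04, -4.44881380e+01, -3.51333690e+01, -2.24545347e-04,
        9.23332205e-03,  1.20759969e-05]), 'tool_pos': array([ 0.14769438, -0.55511884,  0.23037149]), 'tcp_rot': array([-3.11334940e+00, -4.06735261e-01, -1.90727196e-04]), 'ft_force': array([-0.30020361, -0.74360736, -0.32169818]), 'torque': array([-0.02443127, -0.04037537,  0.03126408]), 'gripper_width': 1.0005293689436079}
scene [ 0.3209566  -0.68439889  0.81906261] [-2.3966849   0.57300543 -0.19932954] 45.342317187535976 0.007722686199544086
rotor 0.85 [233. 230. 308. 300.] [[0.438, -0.197, 0.013], [0.497, -0.14, 0.043], [0.559, -0.076, 0.049]]
lid 0.89 [272. 302. 359. 389.] [[0.442, -0.358, 0.003], [0.498, -0.307, 0.046], [0.562, -0.238, 0.07]]
vial0 0.85 [196. 196. 216. 226.] [[0.435, 0.023, 0.002], [0.445, 0.028, 0.041]
[... 2031 characters left out ...]
27.] [[0.49, -0.003, -0.001], [0.504, 0.003, 0.04], [0.517, 0.061, 0.063]]
vial3 0.76 [214. 197. 233. 222.] [[0.433, 0.022, 0.0], [0.449, 0.028, 0.043], [0.462, 0.062, 0.062]]
vial3 0.59 [221. 220. 242. 248.] [[0.441, -0.034, 0.0], [0.455, -0.029, 0.041], [0.467, -0.005, 0.062]]
vial3 0.53 [212. 180. 230. 201.] [[0.436, 0.075, 0.0], [0.453, 0.082, 0.043], [0.466, 0.116, 0.062]]
tape_roll 0.81 [356. 271. 403. 312.] [[0.663, -0.259, 0.002], [0.699, -0.22, 0.019], [0.741, -0.18, 0.023]]
beaker 0.88 [407. 265. 451. 318.] [[0.746, -0.29, 0.001], [0.782, -0.251, 0.045], [0.81, -0.223, 0.089]]
pinch0 0.66 [325. 281. 349. 293.] [[0.607, -0.202, 0.003], [0.624, -0.187, 0.021], [0.642, -0.173, 0.024]]
```

Run:
```python
import cv2,numpy as np
a=cv2.imread("pics/scene0.png")[160:400,160:480];b=cv2.imread("pics/side0.png")[160:400,170:490]
cv2.imwrite("pics/c0.png",np.vstack([cv2.resize(x[:150,:270],None,fx=2.9,fy=2,interpolation=2)[:, :800] if 0 else cv2.resize(x[:150,:],(640,300),interpolation=2) for x in(a,b)]))
```

```text
(no output)
```

View pics/c0.png

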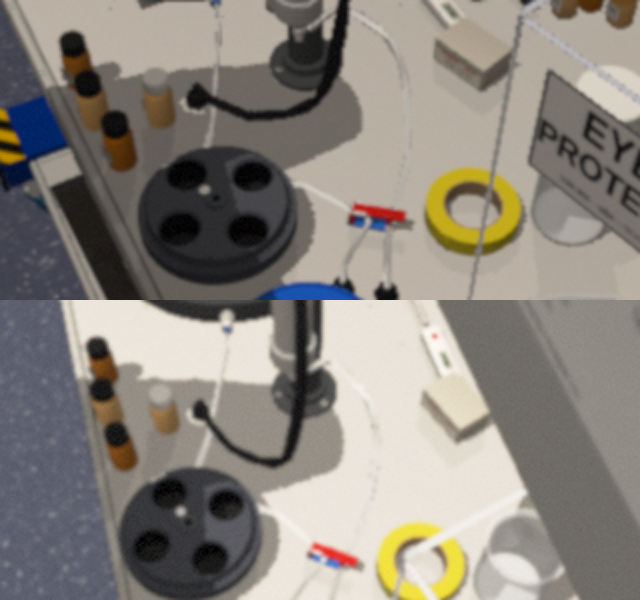

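View pics/scene0.png

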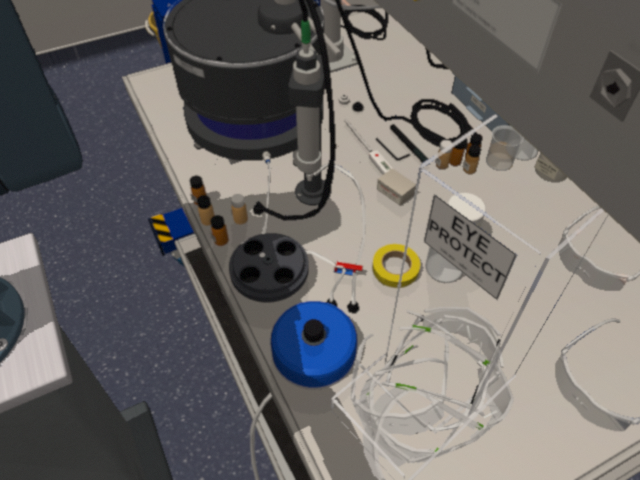

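View pics/side0.png

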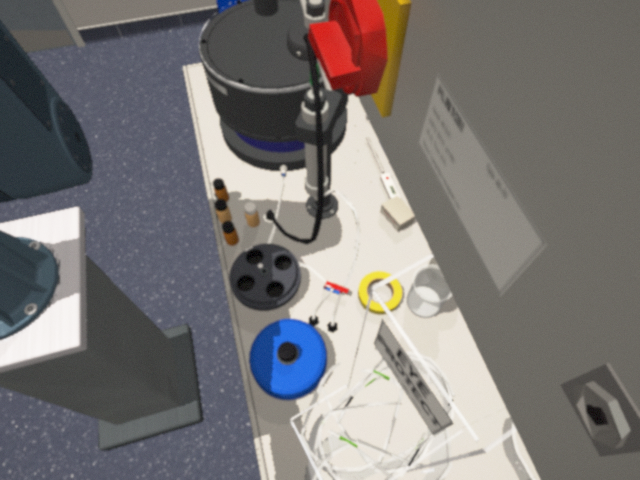

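Run:
```python
from h import *
for c,pts in(("scene",[(310,192),(304,170),(258,208),(330,165),(335,180),(262.5,254)]),("side",[(322,210),(318,190),(270,215),(260,265.5)])):
    f=grab_frame(c)
    print(c,world(f,pts,[f["depth"][int(v),int(u)] for u,v in pts]).round(3).tolist())
    # height map of everything in the neighbourhood
    v,u=np.mgrid[0:480:2,0:640:2]; v=v.ravel();u=u.ravel();d=f["depth"][v,u];k=d>0
    W=world(f,np.c_[u,v][k],d[k])
    for x0 in np.arange(.3,.8,.05):
        print(round(x0,2),[int(1000*W[(abs(W[:,0]-x0)<.025)&(abs(W[:,1]-y)<.025)][:,2].max(initial=-.009)) for y in np.arange(-.4,.26,.05)])
```

```text
scene [[0.644, 0.001, 0.019], [0.619, -0.029, 0.115], [0.54, 0.013, 0.014], [0.594, -0.172, 0.26], [0.71, 0.024, 0.0], [0.497, -0.115, 0.047]]
0.3 [-9, -9, -9, -9, -9, -9, 539, 523, 367, 363, -9, -9, -9, -9]
0.35 [-9, -9, -9, -9, -9, -9, -9, -9, -9, -9, -9, -9, -9, -9]
0.4 [2, 3, 2, 2, 1, 2, 3, 2, 2, 3, 2, 2, 3, 2]
0.45 [4, 49, 49, 49, 47, 49, 49, 60, 61, 63, 61, 4, 4, 4]
0.5 [104, 49, 72, 50, 48, 52, 50, 44, 62, 3, 269, 274, 274, 277]
0.55 [107, 81, 49, 51, 47, 50, 109, 67, 61, 66, 277, 268, 269, 269]
0.6 [620, 595, 571, 546, 24, 407, 445, 447, 422, 264, 274, 268, 268, 269]
0.65 [108, 428, 3, 21, 36, 76, 4, 335, 421, 256, 284, 302, 306, 269]
0.7 [89, 428, 3, 22, 23, 89, 117, 119, 291, 292, 291, 312, 313, 268]
0.75 [91, 2, 68, 72, 23, 4, 3, 32, 2, 2, 329, 314, 277, 265]
side [[0.602, -0.173, 0.266], [0.598, -0.166, 0.306], [0.54, -0.005, 0.035], [0.496, -0.118, 0.046]]
0.3 [-9, -9, -9, -9, -9, -9, 469, 476, 479, 475, -9, -9, -9, -9]
0.35 [-9, -9, -9, -9, -9, -9, -9, -9, -9, -9, -9, -9, -9, -9]
0.4 [3, 2, 3, 4, 3, 3, 2, 2, 2, 3, 3, 2, 2, 2]
0.45 [4, 48, 48, 48, 47, 49, 49, 62, 61, 62, 62, 3, 3, 3]
0.5 [91, 49, 72, 48, 48, 53, 49, 43, 63, 3, 272, 273, 273, 277]
0.55 [106, 81, 602, 603, 48, 49, 106, 69, 64, 3, 277, 268, 268, 268]
0.6 [710, 682, 653, 629, 265, 557, 445, 452, 422, 273, 274, 268, 268, 313]
0.65 [105, 428, 3, 22, 40, 71, 3, 333, 401, 293, 287, 300, 314, 311]
0.7 [82, 82, 2, 23, 22, 90, 115, 118, 293, 291, 290, 342, 346, 290]
0.75 [90, 5, 91, 89, 89, 4, 4, 33, 4, 4, 197, 185, 91, -9]
```

Run:
```python
from h import *
Ws=[]
for c in("scene","side"):
    f=grab_frame(c)
    v,u=np.mgrid[0:480,0:640]; v=v.ravel();u=u.ravel();d=f["depth"][v,u];k=d>0
    W=world(f,np.c_[u,v][k],d[k])
    print(c)
    for z in np.arange(.1,.66,.04):
        for y in np.arange(-.4,.13,.04):
            q=W[(abs(W[:,2]-z)<.02)&(abs(W[:,1]-y)<.02)&(W[:,0]>.42)&(W[:,0]<.68)]
            if len(q)>2: print("z%.2f y%.2f n%d x %.3f-%.3f"%(z,y,len(q),q[:,0].min(),q[:,0].max()),end=" | ")
        print()
# vials: cap tops from depth
    for t in("vial0","lid","rotor"):
        for dd in silhouettes(c,t)[:5]:
            l,tp,r,b=np.array(dd["rect"]).astype(int)
            vv,uu=np.mgrid[tp:b+1,l:r+1]; dz=f["depth"][vv,uu].ravel(); W=world(f,np.c_[uu.ravel(),vv.ravel()],dz)
            zt={"vial0":(.057,.066),"lid":(.066,.075),"rotor":(.043,.0475)}[t]
            q=W[(W[:,2]>zt[0])&(W[:,2]<zt[1])]; print(t,round(dd["confidence"],2),len(q),((q.max(0)+q.min(0))/2).round(4),q.mean(0).round(4),dd["rect"])
```

```text
scene
z0.10 y-0.40 n702 x 0.499-0.677 | z0.10 y-0.36 n187 x 0.527-0.668 | z0.10 y-0.12 n92 x 0.564-0.679 | z0.10 y-0.08 n47 x 0.557-0.680 | z0.10 y-0.04 n209 x 0.613-0.680 | z0.10 y-0.00 n24 x 0.612-0.667 | z0.10 y0.08 n624 x 0.548-0.664 | z0.10 y0.12 n1316 x 0.507-0.671 | 
z0.14 y-0.36 n32 x 0.589-0.591 | z0.14 y-0.16 n51 x 0.581-0.593 | z0.14 y-0.12 n39 x 0.577-0.588 | z0.14 y-0.04 n393 x 0.613-0.655 | z0.14 y-0.00 n100 x 0.612-0.668 | z0.14 y0.08 n337 x 0.542-0.657 | z0.14 y0.12 n312 x 0.506-0.665 | 
z0.18 y-0.36 n35 x 0.590-0.591 | z0.18 y-0.16 n105 x 0.587-0.596 | z0.18 y-0.04 n352 x 0.617-0.652 | z0.18 y-0.00 n88 x 0.616-0.668 | z0.18 y0.08 n1041 x 0.543-0.655 | z0.18 y0.12 n502 x 0.505-0.550 | 
z0.22 y-0.36 n40 x 0.589-0.591 | z0.22 y-0.16 n139 x 0.590-0.600 | z0.22 y-0.04 n391 x 0.617-0.653 | z0.22 y-0.00 n66 x 0.616-0.668 | z0.22 y0.08 n1160 x 0.542-0.651 | z0.22 y0.12 n561 x 0.504-0.552 | 
z0.26 y-0.36 n48 x 0.589-0.591 | z0.26 y-0.16 n139 x 0.592-0.603 | z0.26 y-0.04 n465 x 0.602-0.660 | z0.26 y-0.00 n13 x 0.602-0.666 | z0.26 y0.08 n1432 x 0.543-0.679 | z0.26 y0.12 n1699 x
[... 1156 characters left out ...]
 x 0.611-0.614 | 

vial0 0.82 151 [0.4479 0.0103 0.0602] [0.4479 0.0199 0.0598] [197.0, 196.6, 216.2, 223.9]
vial0 0.76 101 [0.5035 0.0104 0.0603] [0.503  0.0101 0.0598] [228.8, 195.4, 247.1, 224.8]
vial0 0.72 103 [ 0.4531 -0.0219  0.0603] [ 0.4524 -0.0222  0.0598] [211.8, 217.7, 226.1, 249.0]
vial0 0.67 179 [0.45   0.0629 0.0603] [0.4491 0.0628 0.0598] [189.4, 177.3, 206.9, 206.3]
lid 0.7 278 [ 0.5054 -0.2931  0.07  ] [ 0.5052 -0.2935  0.07  ] [272.9, 304.3, 356.5, 388.7]Traceback (most recent call last):
  File "<stdin>", line 19, in <module>
    return umr_maximum(a, axis, None, out, keepdims, initial, where)
ValueError: zero-size array to reduction operation maximum which has no identity
```

Run:
```python
from h import *
s=sense(); Rt=rot(s["tcp_rot"]); print("tool axes\n",Rt.round(3), s["time_s"])
f=grab_frame("wrist"); print("wrist cam in tool mm",((f["position"]-s["tool_pos"])@Rt*1000).round(), "\n",(Rt.T@rot(f["attitude"])).round(2),f["vfov"])
print(tool([[.49,-.1,.25],[.475,0.02,.25]]))
for c in("scene","side"):
    f=grab_frame(c)
    for dd in silhouettes(c,"vial0")[:5]:
        l,tp,r,b=dd["rect"]; vv,uu=np.mgrid[int(tp):int(tp+.55*(b-tp)),int(l):int(r)+1]; W=world(f,np.c_[uu.ravel(),vv.ravel()],f["depth"][vv,uu].ravel())
        q=W[abs(W[:,2]-.0605)<.003]; q=q[np.linalg.norm(q[:,:2]-np.median(q[:,:2],0),axis=1)<.016]
        print(c,len(q),((q.max(0)+q.min(0))/2).round(4),q.mean(0).round(4))
    m=silhouettes(c,"rotor")[0]["region"]; v,u=np.nonzero(m); W=world(f,np.c_[u,v],f["depth"][m]); q=W[abs(W[:,2]-.046)<.002]
    print("rotor deck",len(q),cv2.minEnclosingCircle(q[:,:2].astype(np.float32)))
```

```text
tool axes
 [[ 0.966  0.257  0.   ]
 [ 0.257 -0.966  0.   ]
 [ 0.    -0.    -1.   ]] 1.15
wrist cam in tool mm [  78.   -0. -142.] 
 [[-0.   -0.95 -0.31]
 [ 1.   -0.    0.  ]
 [-0.   -0.31  0.95]] 63.026217114429514
[[ 447.9 -352.5  -18.7]
 [ 464.2 -472.3  -18.7]]
scene 83 [ 0.4543 -0.0205  0.0603] [ 0.455  -0.0208  0.0598]
scene 80 [0.4532 0.0909 0.0604] [0.4537 0.0894 0.0599]
scene 105 [0.4481 0.0353 0.0605] [0.4484 0.0354 0.06  ]
scene 103 [0.5036 0.0117 0.06  ] [0.5034 0.0109 0.06  ]
rotor deck 1830 ((0.5008283853530884, -0.13217541575431824), 0.06104046851396561)
side 89 [0.4481 0.0338 0.0602] [0.4478 0.0339 0.0599]
side 87 [0.5044 0.0087 0.06  ] [0.5041 0.009  0.06  ]
side 87 [0.4516 0.0886 0.0601] [0.4515 0.0884 0.0602]
side 70 [ 0.4551 -0.0243  0.06  ] [ 0.4546 -0.0245  0.06  ]
rotor deck 1653 ((0.5012063980102539, -0.1327476054430008), 0.06061180680990219)
```

Run:
```python
from h import *
print(tool([.45,-.08,.25]))
```

```text
[[ 414.3 -382.1  -18.7]]
```

```bash
python3 -m inch '[[[414,-382,-19],-1.2],[[414,-382,-19],-1.2],[[414,-382,-19],-1.2],[[414,-382,-19],-1.2],[[414,-382,-19],-1.2],[[414,-382,-19],-1.2],[[414,-382,-19],-1.2],[[414,-382,-19],-1.2],[[414,-382,-19],-1.2],[[414,-382,-19],-1.4],[[414,-382,-19],-1.4],[[414,-382,-19],-1.5]]' 40 30
python3 - <<'E'
from h import *
s=sense(); Rt=rot(s["tcp_rot"]); y=np.arctan2(Rt[1,0],Rt[0,0]); print(s["tool_pos"],"yaw",y,"spin needed",-((np.pi-y)),s["joint_pos"].round(2),tool([.45,-.08,.25]))
E
```

```text
time_s: 2.5
tool_pos: [0.4164, -0.132, 0.2487]
tcp_rot: [1.994, 2.426, 0.0]
ft_force: [1.4, -0.6, -0.1]
gripper_width: 0.468
[ 0.41636614 -0.13196006  0.24866377] yaw 1.7658529223838508 spin needed -1.3757397312059423 [-0.58 -0.16  1.92 -0.    1.39 -0.78] [[44.5 43.1 -1.3]]
```

```bash
python3 -m inch '[[[44,43,0],-1.376],[[44,43,0],-1.376],[[44,43,0],-1.376],[[44,43,0],-1.376],[[44,43,0],-1.376],[[44,43,0],-1.376],[[44,43,0],-1.376],[[44,43,0],-1.376],[[44,43,0],-1.376],[[44,43,0],-1.376],[[44,43,0],-1.376],[[44,43,0],-1.376]]'
python3 - <<'E'
from h import *
s=sense(); Rt=rot(s["tcp_rot"]); y=np.arctan2(Rt[1,0],Rt[0,0]); print(y,s["joint_pos"].round(2))
f=grab_frame("wrist"); save(f,"w1"); np.save("w1.npy",f,allow_pickle=True)
for t in("rotor","lid","vial0"):
    for dd in silhouettes("wrist",t)[:5]: 
        m=dd["region"]; v,u=np.nonzero(m); W=world(f,np.c_[u,v],f["depth"][m])
        zt={"vial0":(.057,.066),"lid":(.066,.075),"rotor":(.044,.0475)}[t]
        q=W[(W[:,2]>zt[0])&(W[:,2]<zt[1])]
        if len(q): print(t,round(dd["confidence"],2),len(q),np.median(q[:,2]),cv2.minEnclosingCircle(q[:,:2].astype(np.float32)),q.mean(0).round(4),dd["rect"])
E
```

```text
time_s: 3.5
tool_pos: [0.4496, -0.0825, 0.2482]
tcp_rot: [0.002, 3.141, -0.0]
ft_force: [0.0, -0.6, -0.0]
gripper_width: 0.471
3.1403427380775453 [-0.44 -0.11  1.87  0.    1.38 -2.01]
rotor 0.77 6828 0.045375563513981726 ((0.5008429288864136, -0.13218192756175995), 0.06021631509065628) [ 0.4961 -0.1311  0.0454] [202.5, 188.9, 339.9, 323.5]
rotor 0.72 59 0.04591257437339086 ((0.7521899938583374, -0.24339544773101807), 0.014450334943830967) [ 0.7498 -0.2425  0.0459] [156.1, 440.4, 201.8, 479.0]
lid 0.57 762 0.06954220448582174 ((0.5058848261833191, -0.2920953333377838), 0.015973880887031555) [ 0.5053 -0.2914  0.0693] [43.7, 189.5, 190.6, 328.7]
vial0 0.81 469 0.05865181576850104 ((0.5039734840393066, 0.011711285449564457), 0.012304818257689476) [0.5036 0.0111 0.0586] [397.2, 241.7, 435.5, 287.7]
vial0 0.71 562 0.058666605446424075 ((0.4533327519893646, -0.02018008567392826), 0.01213057804852724) [ 0.4529 -0.0203  0.0587] [370.4, 194.3, 407.7, 234.3]
vial0 0.69 523 0.05876655410846515 ((0.4530957341194153, 0.08976288884878159), 0.012260899879038334) [0.4528 0.0896 0.0588] [478.8, 190.0, 530.0, 234.7]
vial0 0.58 536 0.058844834522844364 ((0.44813045859336853, 0.03633388131856918), 0.012397014535963535) [0.4482 0.0361 0.0588] [426.6, 188.9, 469.6, 226.8]
```

View pics/w1.png

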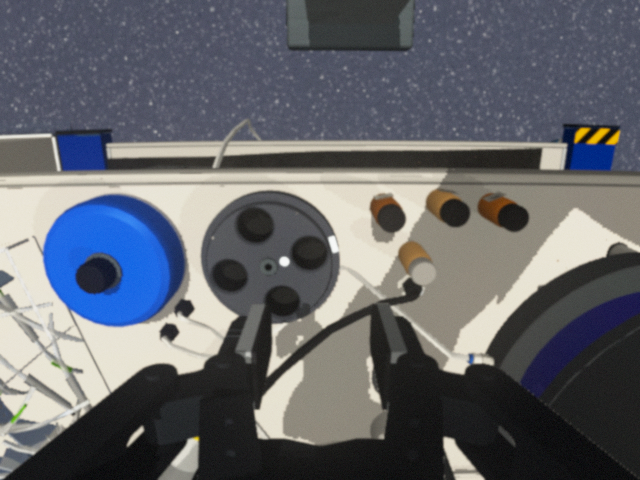

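Run:
```python
from h import *
f=np.load("w1.npy",allow_pickle=True).item(); im=f["image"].astype(int)
v,u=np.mgrid[180:330,195:345]; P=onplane(f,np.c_[u.ravel(),v.ravel()],.046)[:,:2].reshape(150,150,2)
I=im[180:330,195:345]; C=np.array([.5008,-.1322]); r=np.linalg.norm(P-C,axis=2); g=I.sum(2)
k=(g>550)&(r<.03); dot=P[k].mean(0); k=(g>550)&(r<.068)&(r>.05); bar=P[k].mean(0)
print("dot",dot,np.degrees(np.arctan2(*(dot-C)[::-1])),"bar",bar,np.degrees(np.arctan2(*(bar-C)[::-1])))
# dark-pocket mouths: best angle/centre via template of 4 discs
D=g.astype(float); best=None
from scipy.optimize import minimize
def cost(p):
    t=0
    for j in range(4):
        c=C+p[:2]*1e-3+.04*np.array([np.cos(p[2]+j*np.pi/2),np.sin(p[2]+j*np.pi/2)])
        d=np.linalg.norm(P-c,axis=2); t+=(D/(1+np.exp((d-.0175)/.0008))).sum()
    return t
b=min((cost([x,y,a]),x,y,a) for x in range(-4,5) for y in range(-4,5) for a in np.radians(range(45,135,3)))
o=minimize(cost,b[1:],method="Nelder-Mead"); print(b,o.x,np.degrees(o.x[2]))
th=np.arctan2(*(dot-C)[::-1])
print([(C+.04*np.array([np.cos(th+j*np.pi/2),np.sin(th+j*np.pi/2)])).round(4).tolist() for j in range(4)])
```

```text
dot [ 0.49670422 -0.1170011 ] 105.08171909397414 bar [ 0.51544687 -0.15040016] -51.17406836762193Traceback (most recent call last):
  File "<stdin>", line 16, in <module>
  File "<stdin>", line 16, in <genexpr>
  File "<stdin>", line 13, in cost
TypeError: can't multiply sequence by non-int of type 'float'
```

Run:
```python
from h import *
from scipy.optimize import minimize
f=np.load("w1.npy",allow_pickle=True).item(); im=f["image"].astype(int); C=np.array([.5008,-.1322])
bar=onplane(f,[(334,243.5)],.046)[0,:2]; hub=onplane(f,[(268,267)],.0495)[0,:2]; print("bar",bar,np.degrees(np.arctan2(*(bar-C)[::-1])),"hub",hub)
v,u=np.mgrid[180:330,195:345]; P=onplane(f,np.c_[u.ravel(),v.ravel()],.046)[:,:2].reshape(150,150,2)
D=im[180:330,195:345].sum(2).astype(float)
def pk(p,j): a=p[2]+j*np.pi/2; return C+np.array(p[:2])*1e-3+.04*np.array([np.cos(a),np.sin(a)])
cost=lambda p: sum((D/(1+np.exp((np.linalg.norm(P-pk(p,j),axis=2)-.0175)/.0008))).sum() for j in range(4))
b=min((cost([x,y,a]),x,y,a) for x in range(-4,5,2) for y in range(-4,5,2) for a in np.radians(range(90,121,3)))
o=minimize(cost,b[1:],method="Nelder-Mead"); print(o.x,np.degrees(o.x[2]))
print([pk([0,0,o.x[2]],j).round(4).tolist() for j in range(4)])
w=[[.504,.0112],[.448,.0357],[.4535,-.0212],[.453,.0895]]
print("to white etc.",tool([a+[.1] for a in w]),sense()["tool_pos"])
```

```text
bar [ 0.47955827 -0.07034259] 108.95238285082783 hub [ 0.50136955 -0.1317694 ]
[1.11291178e-03 3.56523129e-01 1.85730044e+00] 106.41547662755619
[[0.4895, -0.0938], [0.4624, -0.1435], [0.5121, -0.1706], [0.5392, -0.1209]]
to white etc. [[-53.6  94.3 148.2]
 [  2.7 118.3 148.2]
 [ -3.4  61.4 148.2]
 [ -1.9 172.1 148.2]] [ 0.44957419 -0.08258815  0.24817361]
```

```bash
python3 -m inch '[[[1,61,120],0],[[1,61,120],0],[[1,61,120],0],[[1,61,120],0],[[1,61,120],0],[[1,61,160],0],[[1,61,190],0],[[1,61,211],0],[[1,61,211],0],[[1,61,211],0]]' 42 30; python3 -m inch '[[[0,0,0],0],[[0,0,0],0],[[0,0,0],0],[[0,0,0],0],[[0,0,0],0]]' 0 30;  python3 -m inch '[[[0,0,-30],0],[[0,0,-60],0],[[0,0,-95],0],[[0,0,-95],0]]'
python3 - <<'E'
from h import *
f=grab_frame("wrist"); save(f,"w2"); print(tool([.5344,-.1206,.132]),sense()["gripper_width"])
E
```

```text
time_s: 4.53
tool_pos: [0.45, -0.0226, 0.0383]
tcp_rot: [0.011, 3.141, -0.001]
ft_force: [-0.4, 0.2, 0.4]
gripper_width: 0.493
time_s: 4.95
tool_pos: [0.4514, -0.0223, 0.0398]
tcp_rot: [0.009, 3.136, -0.002]
ft_force: [0.3, 1.4, 5.0]
gripper_width: 0.272
time_s: 5.28
tool_pos: [0.4541, -0.0232, 0.1403]
tcp_rot: [0.009, 3.128, -0.007]
ft_force: [1.5, 0.1, -0.7]
gripper_width: 0.271
[[-82.  -97.3   6.9]] 0.268346351907943
```

View pics/w2.png

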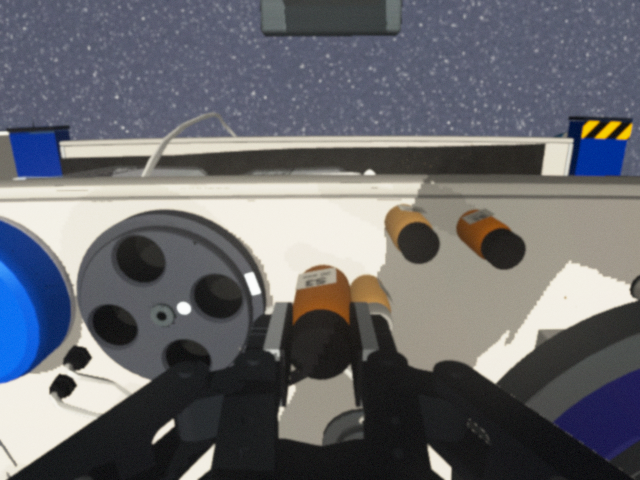

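```bash
cat >> h.py <<'E'
def held(place=None):
    f=grab_frame("wrist"); s=sense(); T=np.array(s["tool_pos"])
    v,u=np.mgrid[250:400,270:380]; v=v.ravel();u=u.ravel(); W=world(f,np.c_[u,v],f["depth"][v,u])-T
    q=W[(abs(W[:,1])<.014)&(abs(W[:,0])<.03)&(W[:,2]>.012)&(W[:,2]<.04)]
    zt=np.percentile(q[:,2],90); q=q[abs(q[:,2]-zt)<.0025]
    c=cv2.minEnclosingCircle(q[:,:2].astype(np.float32))
    print("tcp",T.round(4),"held cap rel TCP",np.round(c[0],4),"r",round(c[1],4),"top",zt.round(4),"n",len(q))
    if place is not None: print("shift for TCP",tool(np.array([place[0]-c[0][0],place[1]-c[0][1],.132])), "width",s["gripper_width"])
E
python3 - <<'E'
from h import *
held([.5394,-.1206])
E
```

```text
tcp [ 0.4511 -0.0223  0.1353] held cap rel TCP [-0.0009 -0.0001] r 0.0169 top 0.0385 n 719
shift for TCP [[-89.8 -97.7   4.1]] width 0.2690093446042808
```

```bash
sed -i 's/(abs(W\[:,1\])<.014)&(abs(W\[:,0\])<.03)&(W\[:,2\]>.012)&(W\[:,2\]<.04)/(abs(W[:,1])<.010)\&(abs(W[:,0])<.03)\&(W[:,2]>.016)\&(W[:,2]<.027)/; s/zt=np.percentile(q\[:,2\],90)/zt=np.median(q[:,2])/; s/c=cv2.min.*/c=((np.percentile(q[:,0],[1,99]).mean(),np.percentile(q[:,1],[1,99]).mean()),np.ptp(np.percentile(q[:,0],[1,99]))\/2)/' h.py
python3 - <<'E'
from h import *
held([.5394,-.1206])
E
```

```text
tcp [ 0.4497 -0.0218  0.1335] held cap rel TCP [ 0.0029 -0.    ] r 0.0109 top 0.0208 n 2698
shift for TCP [[-87.4 -98.2   1.8]] width 0.26904785952426
```

```bash
python3 -m inch '[[[-87,-98,0],0],[[-87,-98,0],0],[[-87,-98,0],0],[[-87,-98,0],0],[[-87,-98,0],0],[[-87,-98,0],0],[[-87,-98,0],0]]';python3 - <<'E'
from h import *
held([.5394,-.1206]); f=grab_frame("wrist"); save(f,"w3")
E
```

```text
time_s: 6.02
tool_pos: [0.5337, -0.1187, 0.1309]
tcp_rot: [-0.008, -3.139, -0.002]
ft_force: [-1.1, 0.5, -0.1]
gripper_width: 0.266
tcp [ 0.5339 -0.1186  0.1313] held cap rel TCP [ 0.0014 -0.    ] r 0.0111 top 0.0186 n 2696
shift for TCP [[-4.1 -2.  -0.7]] width 0.2654194422678251
```

View pics/w3.png

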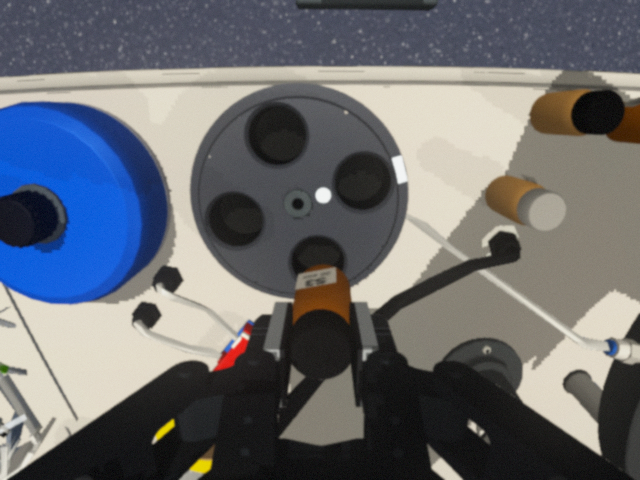

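```bash
python3 -m inch '[[[-4,-2,0],0],[[-4,-2,0],0],[[-4,-2,20],0],[[-4,-2,35],0],[[-4,-2,40],0],[[-4,-2,40],0]]';python3 - <<'E'
from h import *
held([.5394,-.1206]); f=grab_frame("wrist"); save(f,"w4",(160,150,480,400))
E
```

```text
time_s: 6.62
tool_pos: [0.5382, -0.1214, 0.0908]
tcp_rot: [-0.009, -3.139, -0.002]
ft_force: [-0.5, 0.0, 0.5]
gripper_width: 0.269
tcp [ 0.539  -0.1218  0.0919] held cap rel TCP [0.0009 0.    ] r 0.011 top 0.0179 n 2653
shift for TCP [[  0.6   1.1 -40.1]] width 0.26592229060278555
```

View pics/w4.png

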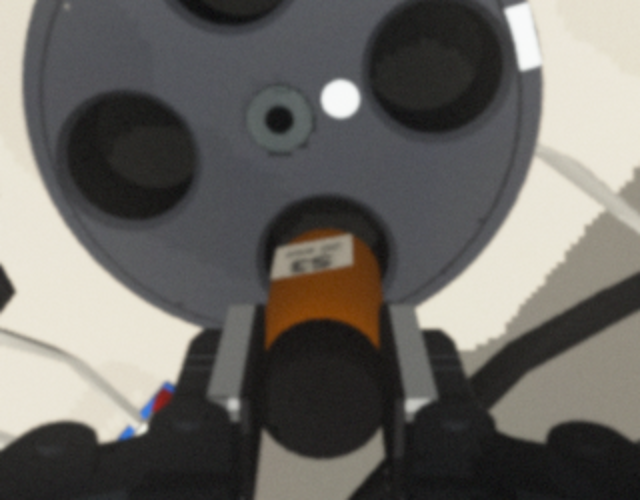

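```bash
python3 -m inch '[[[1,1,15],0],[[1,1,28],0],[[1,1,34],0],[[1,1,34],0],[[1,1,34],0]]';python3 - <<'E'
from h import *
held([.5394,-.1206])
E
```

```text
time_s: 7.13
tool_pos: [0.5387, -0.1212, 0.0587]
tcp_rot: [0.009, 3.141, -0.0]
ft_force: [0.8, 0.4, 0.1]
gripper_width: 0.266
tcp [ 0.5391 -0.1214  0.0591] held cap rel TCP [0.0014 0.    ] r 0.011 top 0.0185 n 2668
shift for TCP [[  1.    0.7 -72.9]] width 0.2679983561465763
```

```bash
python3 -m inch '[[[0,0,2],0],[[0,0,2],0],[[0,0,2],0]]'; python3 -m inch '[[[0,0,0],0],[[0,0,0],0],[[0,0,0],0],[[0,0,-40],0],[[0,0,-75],0],[[0,0,-75],0]]' 42
python3 - <<'E'
from h import *
print(tool([.446,.0357,.037]))
f=grab_frame("wrist"); save(f,"w5",(160,150,480,400))
E
```

```text
time_s: 7.43
tool_pos: [0.5386, -0.1212, 0.0566]
tcp_rot: [0.009, 3.141, -0.0]
ft_force: [0.4, 0.1, 0.7]
gripper_width: 0.268
time_s: 7.93
tool_pos: [0.5426, -0.1229, 0.1381]
tcp_rot: [0.009, 3.131, -0.007]
ft_force: [1.6, -0.8, 0.6]
gripper_width: 0.492
[[ 98.5 158.5  99.4]]
```

View pics/w5.png

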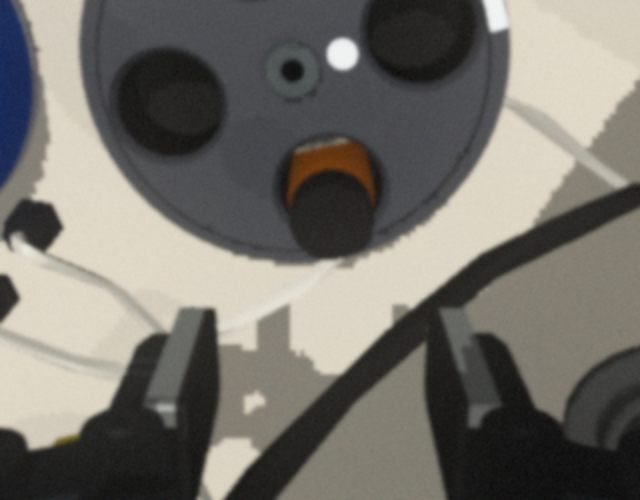

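```bash
python3 -m inch '[[[92,157,20],0],[[92,157,20],0],[[92,157,20],0],[[92,157,20],0],[[92,157,20],0],[[92,157,20],0],[[92,157,45],0],[[92,157,70],0],[[92,157,95],0],[[92,157,95],0],[[92,157,95],0]]'; python3 -m inch '[[[0,0,0],0],[[0,0,0],0],[[0,0,0],0],[[0,0,0],0]]' 0 30;  python3 -m inch '[[[0,0,-30],0],[[0,0,-60],0],[[0,0,-95],0],[[0,0,-95],0],[[0,0,-95],0],[[0,0,-95],0],[[0,0,-95],0]]'
python3 - <<'E'
from h import *
held([.5124,-.1704])
E
```

```text
time_s: 8.9
tool_pos: [0.4462, 0.0361, 0.035]
tcp_rot: [-0.01, -3.138, -0.001]
ft_force: [-0.5, -0.4, 0.7]
gripper_width: 0.488
time_s: 9.23
tool_pos: [0.4484, 0.0361, 0.0374]
tcp_rot: [0.009, 3.139, -0.001]
ft_force: [0.6, -0.3, 3.5]
gripper_width: 0.274
time_s: 9.82
tool_pos: [0.4462, 0.0366, 0.1301]
tcp_rot: [-0.009, -3.14, -0.001]
ft_force: [-0.2, -0.2, -0.8]
gripper_width: 0.278
tcp [0.4461 0.0366 0.1298] held cap rel TCP [-0.0001 -0.    ] r 0.0111 top 0.0217 n 2830
shift for TCP [[ -67.5 -206.6   -2.5]] width 0.27457744115386823
```

```bash
python3 -m inch '[[[-67,-206,0],0],[[-67,-206,0],0],[[-67,-206,0],0],[[-67,-206,0],0],[[-67,-206,0],0],[[-67,-206,0],0],[[-67,-206,0],0],[[-67,-206,0],0],[[-67,-206,15],0],[[-67,-206,30],0],[[-67,-206,30],0],[[-67,-206,30],0]]'
python3 - <<'E'
from h import *
held([.5124,-.1704]); f=grab_frame("wrist"); save(f,"w6",(160,150,480,400))
E
```

```text
time_s: 10.87
tool_pos: [0.5117, -0.1677, 0.1]
tcp_rot: [-0.006, -3.138, -0.003]
ft_force: [0.2, 0.1, -0.3]
gripper_width: 0.279
tcp [ 0.5126 -0.1684  0.101 ] held cap rel TCP [-0.0012  0.0001] r 0.0111 top 0.0204 n 2815
shift for TCP [[ -0.9  -2.1 -31. ]] width 0.27668997482722996
```

View pics/w6.png

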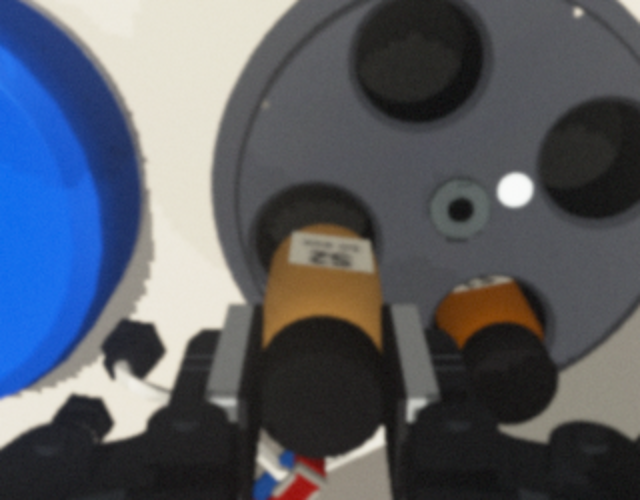

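```bash
python3 -m inch '[[[-1,-2,0],0],[[-1,-2,15],0],[[-1,-2,30],0],[[-1,-2,40],0],[[-1,-2,44],0],[[-1,-2,44],0],[[-1,-2,44],0]]'
python3 - <<'E'
from h import *
held([.5124,-.1704])
E
```

```text
time_s: 11.55
tool_pos: [0.5143, -0.1721, 0.0575]
tcp_rot: [0.009, 3.141, -0.0]
ft_force: [0.1, 0.1, -0.4]
gripper_width: 0.277
tcp [ 0.5146 -0.1723  0.0578] held cap rel TCP [-0.0003  0.    ] r 0.011 top 0.0211 n 2790
shift for TCP [[  1.8   1.8 -74.2]] width 0.2745638556355623
```

Slightly overshot (2 mm), within tolerance; correct it back, lower and release.

```bash
python3 -m inch '[[[1,2,2],0],[[1,2,3],0],[[1,2,3],0],[[1,2,3],0]]'; python3 -m inch '[[[0,0,0],0],[[0,0,0],0],[[0,0,0],0],[[0,0,-40],0],[[0,0,-75],0],[[0,0,-75],0],[[0,0,-75],0],[[0,0,-75],0],[[0,0,-75],0]]' 42
python3 - <<'E'
from h import *
print(tool([.504,.0112,.037]))
E
```

```text
time_s: 11.93
tool_pos: [0.5131, -0.1699, 0.0543]
tcp_rot: [0.009, 3.141, -0.0]
ft_force: [-0.4, -0.0, -0.8]
gripper_width: 0.274
time_s: 12.68
tool_pos: [0.5121, -0.1694, 0.1278]
tcp_rot: [-0.009, -3.14, -0.002]
ft_force: [0.2, 0.6, -0.1]
gripper_width: 0.492
[[  9.  180.5  91.1]]
```

```bash
python3 -m inch '[[[9,181,10],0],[[9,181,10],0],[[9,181,10],0],[[9,181,10],0],[[9,181,10],0],[[9,181,10],0],[[9,181,35],0],[[9,181,60],0],[[9,181,85],0],[[9,181,91],0],[[9,181,91],0],[[9,181,91],0]]'; python3 -m inch '[[[0,0,0],0],[[0,0,0],0],[[0,0,0],0],[[0,0,0],0]]' 0 30;  python3 -m inch '[[[0,0,-30],0],[[0,0,-60],0],[[0,0,-95],0],[[0,0,-95],0],[[0,0,-95],0],[[0,0,-95],0],[[0,0,-95],0]]'
python3 - <<'E'
from h import *
held([.4897,-.0936])
E
```

```text
time_s: 13.68
tool_pos: [0.505, 0.0105, 0.0381]
tcp_rot: [-0.01, -3.14, -0.0]
ft_force: [-0.7, -0.0, 1.0]
gripper_width: 0.492
time_s: 14.02
tool_pos: [0.5064, 0.0107, 0.0396]
tcp_rot: [0.009, 3.139, -0.001]
ft_force: [-0.5, -0.6, 6.6]
gripper_width: 0.266
time_s: 14.6
tool_pos: [0.5041, 0.0114, 0.132]
tcp_rot: [-0.009, -3.139, -0.001]
ft_force: [-0.4, -0.0, -1.5]
gripper_width: 0.266
tcp [0.504  0.0114 0.1317] held cap rel TCP [-0.0027  0.    ] r 0.011 top 0.0194 n 2795
shift for TCP [[  10.9 -105.    -0.3]] width 0.26894479937673793
```

```bash
python3 -m inch '[[[11,-105,0],0],[[11,-105,0],0],[[11,-105,0],0],[[11,-105,0],0],[[11,-105,0],0],[[11,-105,15],0],[[11,-105,30],0],[[11,-105,30],0],[[11,-105,30],0],[[11,-105,30],0]]'
python3 - <<'E'
from h import *
held([.4897,-.0936]); f=grab_frame("wrist"); save(f,"w7",(160,150,480,400))
E
```

```text
time_s: 15.48
tool_pos: [0.4936, -0.093, 0.1033]
tcp_rot: [-0.007, -3.141, -0.001]
ft_force: [-0.7, 0.3, 0.4]
gripper_width: 0.266
tcp [ 0.494  -0.0933  0.1037] held cap rel TCP [-0.0033  0.    ] r 0.011 top 0.0188 n 2804
shift for TCP [[  1.   -0.3 -28.3]] width 0.26509190484125394
```

View pics/w7.png

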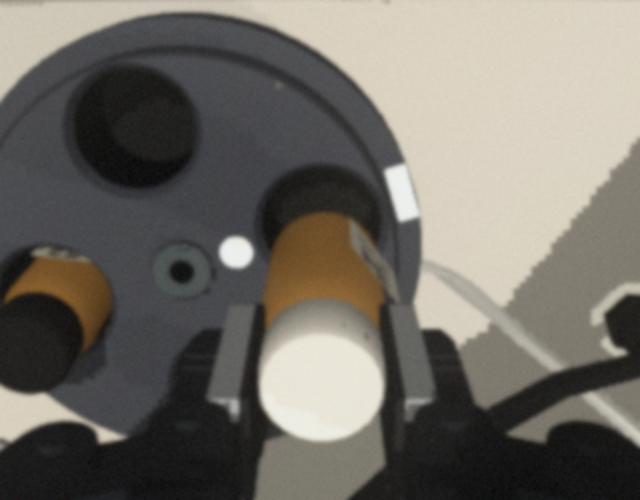

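```bash
python3 -m inch '[[[1,0,15],0],[[1,0,30],0],[[1,0,42],0],[[1,0,47],0],[[1,0,47],0],[[1,0,47],0],[[1,0,47],0]]'
python3 - <<'E'
from h import *
held([.4897,-.0936])
E
```

```text
time_s: 16.17
tool_pos: [0.4933, -0.0941, 0.0571]
tcp_rot: [0.009, 3.14, -0.001]
ft_force: [0.2, -0.8, -0.2]
gripper_width: 0.266
tcp [ 0.4933 -0.0941  0.0572] held cap rel TCP [-0.0029  0.    ] r 0.011 top 0.0192 n 2790
shift for TCP [[  0.6   0.5 -74.8]] width 0.2668974757088973
```

Within tolerance; release and fetch the last dark vial.

```bash
python3 -m inch '[[[0,0,1],0],[[0,0,1],0],[[0,0,1],0],[[0,0,1],0],[[0,0,-40],0],[[0,0,-75],0],[[0,0,-75],0],[[0,0,-75],0],[[0,0,-75],0],[[0,0,-75],0]]' 42
python3 - <<'E'
from h import *
print(tool([.453,.0895,.037]))
f=grab_frame("wrist"); save(f,"w8",(160,150,480,400))
E
```

```text
time_s: 17.05
tool_pos: [0.4915, -0.0934, 0.1299]
tcp_rot: [-0.009, -3.139, -0.001]
ft_force: [0.3, -0.4, -1.2]
gripper_width: 0.489
[[ 39.4 182.6  93.2]]
```

View pics/w8.png

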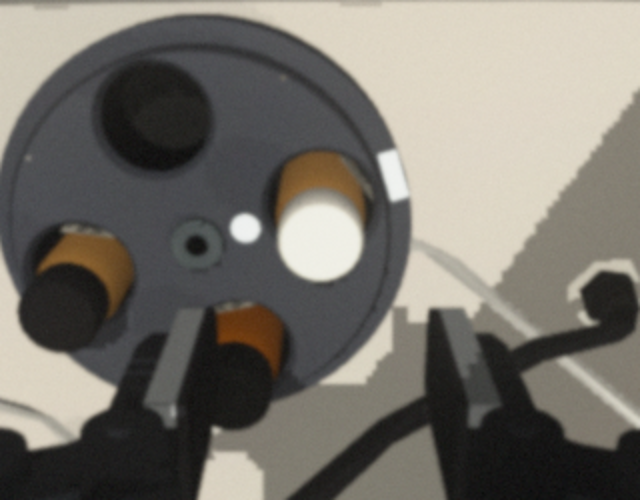

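```bash
python3 -m inch '[[[42,182,10],0],[[42,182,10],0],[[42,182,10],0],[[42,182,10],0],[[42,182,10],0],[[42,182,10],0],[[42,182,35],0],[[42,182,60],0],[[42,182,85],0],[[42,182,93],0],[[42,182,93],0],[[42,182,93],0]]'; python3 -m inch '[[[0,0,0],0],[[0,0,0],0],[[0,0,0],0],[[0,0,0],0]]' 0 30;  python3 -m inch '[[[0,0,-30],0],[[0,0,-60],0],[[0,0,-95],0],[[0,0,-95],0],[[0,0,-95],0],[[0,0,-95],0],[[0,0,-95],0]]'
python3 - <<'E'
from h import *
held([.4626,-.1434])
E
```

```text
time_s: 18.1
tool_pos: [0.4514, 0.0879, 0.038]
tcp_rot: [-0.01, -3.14, 0.0]
ft_force: [0.2, -0.1, -0.1]
gripper_width: 0.489
time_s: 18.43
tool_pos: [0.453, 0.0884, 0.0397]
tcp_rot: [0.009, 3.138, -0.0]
ft_force: [-0.1, 0.8, 6.3]
gripper_width: 0.264
time_s: 19.02
tool_pos: [0.4504, 0.0884, 0.1319]
tcp_rot: [-0.009, -3.139, -0.0]
ft_force: [-0.5, 0.4, -0.6]
gripper_width: 0.268
tcp [0.4503 0.0885 0.1317] held cap rel TCP [-0.  0.] r 0.011 top 0.0195 n 2724
shift for TCP [[ -13.7 -231.8   -0.4]] width 0.26454479230625044
```

```bash
python3 -m inch '[[[-13,-232,0],0],[[-13,-232,0],0],[[-13,-232,0],0],[[-13,-232,0],0],[[-13,-232,0],0],[[-13,-232,0],0],[[-13,-232,0],0],[[-13,-232,0],0],[[-13,-232,15],0],[[-13,-232,30],0],[[-13,-232,30],0],[[-13,-232,30],0]]'
python3 - <<'E'
from h import *
held([.4626,-.1434]); f=grab_frame("wrist"); save(f,"w9",(160,150,480,400))
E
```

```text
time_s: 20.07
tool_pos: [0.4621, -0.1417, 0.1019]
tcp_rot: [-0.007, -3.138, -0.003]
ft_force: [0.5, 0.1, -0.5]
gripper_width: 0.265
tcp [ 0.4629 -0.1423  0.1028] held cap rel TCP [-0.0009  0.    ] r 0.0109 top 0.0183 n 2724
shift for TCP [[ -0.6  -1.1 -29.2]] width 0.26729614580421734
```

View pics/w9.png

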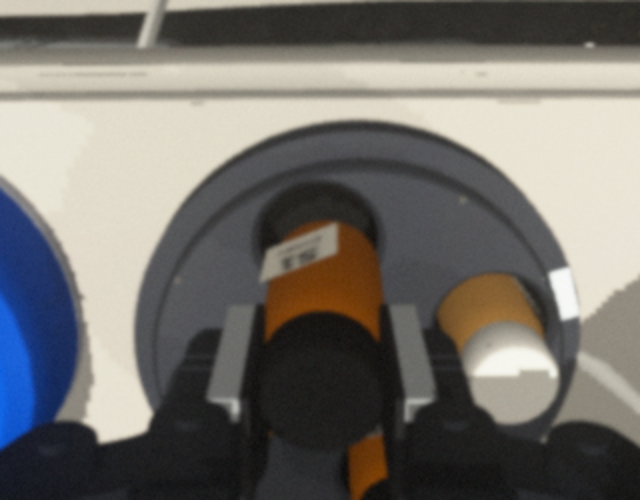

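```bash
python3 -m inch '[[[0,0,15],0],[[0,0,30],0],[[0,0,40],0],[[0,0,45],0],[[0,0,45],0],[[0,0,45],0],[[0,0,45],0]]'
python3 - <<'E'
from h import *
held([.4626,-.1434])
E
```

```text
time_s: 20.75
tool_pos: [0.4638, -0.1439, 0.0589]
tcp_rot: [0.009, 3.14, -0.001]
ft_force: [-0.7, 0.3, -0.1]
gripper_width: 0.266
tcp [ 0.4638 -0.144   0.059 ] held cap rel TCP [-0.0002  0.0001] r 0.011 top 0.0192 n 2727
shift for TCP [[  0.9   0.5 -73. ]] width 0.2667077950176629
```

```bash
python3 -m inch '[[[0,0,3],0],[[0,0,3],0],[[0,0,3],0]]'; python3 -m inch '[[[0,0,0],0],[[0,0,0],0],[[0,0,0],0],[[0,0,-40],0],[[0,0,-75],0],[[10,-30,-110],0],[[15,-50,-150],0],[[20,-60,-190],0],[[20,-60,-190],0],[[20,-60,-190],0],[[20,-60,-190],0],[[20,-60,-190],0]]' 42
python3 - <<'E'
from h import *
f=grab_frame("wrist"); save(f,"w10")
for t,zt in(("lid",(.066,.075)),("vial0",(.070,.078)),("rotor",(.044,.0475))):
    for dd in silhouettes("wrist",t)[:5]: 
        m=dd["region"]; v,u=np.nonzero(m); W=world(f,np.c_[u,v],f["depth"][m])
        q=W[(W[:,2]>zt[0])&(W[:,2]<zt[1])]
        if len(q): print(t,round(dd["confidence"],2),len(q),np.median(q[:,2]).round(4),cv2.minEnclosingCircle(q[:,:2].astype(np.float32)),q.mean(0).round(4))
        if t=="lid":
            q=W[abs(W[:,2]-.046)<.003];print("dome top",len(q),cv2.minEnclosingCircle(q[:,:2].astype(np.float32)))
print(tool([.5055,-.2925,.05]),sense()["tool_pos"])
E
```

```text
time_s: 21.05
tool_pos: [0.4632, -0.1437, 0.0552]
tcp_rot: [-0.009, -3.142, -0.0]
ft_force: [-0.4, 0.2, -0.3]
gripper_width: 0.267
time_s: 22.05
tool_pos: [0.4421, -0.2024, 0.2431]
tcp_rot: [-0.009, -3.139, -0.004]
ft_force: [-0.9, 0.8, -1.0]
gripper_width: 0.49
lid 0.98 805 0.0695 ((0.5061349272727966, -0.29270651936531067), 0.01576392538845539) [ 0.5053 -0.2924  0.0693]
dome top 9943 ((0.5054979920387268, -0.292989581823349), 0.0635538175702095)
vial0 0.85 521 0.0727 ((0.5134005546569824, -0.1692199409008026), 0.012161536142230034) [ 0.5127 -0.1694  0.0727]
vial0 0.78 575 0.0727 ((0.49098169803619385, -0.09440531581640244), 0.01228270586580038) [ 0.4903 -0.0947  0.0726]
vial0 0.75 178 0.0727 ((0.5382619500160217, -0.1193452924489975), 0.011246147565543652) [ 0.5355 -0.1162  0.0726]
vial0 0.71 611 0.0727 ((0.46279942989349365, -0.14324629306793213), 0.012286453507840633) [ 0.4623 -0.1437  0.0726]
rotor 0.63 5952 0.0453 ((0.5006470680236816, -0.13199961185455322), 0.05994921177625656) [ 0.4933 -0.1329  0.0453]
rotor 0.41 30 0.046 ((0.465273380279541, -0.13945595920085907), 0.018250148743391037) [ 0.455  -0.1455  0.0458]
[[-64.  -90.  193.1]] [ 0.44237301 -0.20255537  0.24346186]
```

View pics/w10.png

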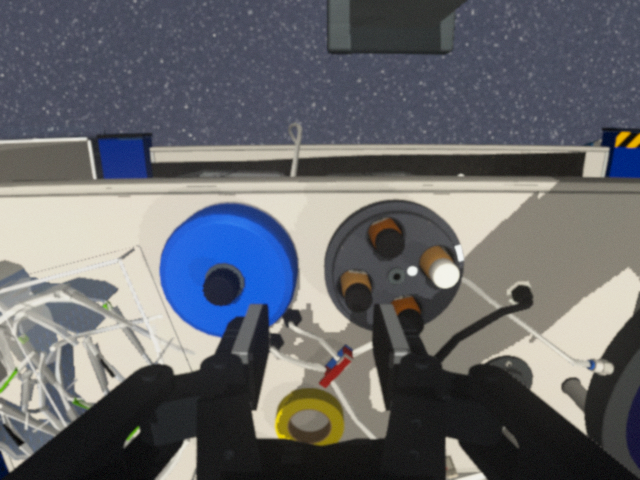

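```bash
python3 -m inch '[[[-63,-90,100],0],[[-63,-90,100],0],[[-63,-90,100],0],[[-63,-90,120],0],[[-63,-90,150],0],[[-63,-90,175],0],[[-63,-90,185],0],[[-63,-90,185],0],[[-63,-90,185],0],[[-63,-90,185],0]]' 50
python3 - <<'E'
from h import *
print(tool([.5055,-.2928,.049]))
E
```

```text
time_s: 23.08
tool_pos: [0.5065, -0.2946, 0.062]
tcp_rot: [0.008, 3.139, -0.003]
ft_force: [-0.5, 0.1, 1.0]
gripper_width: 0.586
[[ 1.   1.8 13. ]]
```

```bash
python3 -m inch '[[[1,2,10],0],[[1,2,12],0],[[1,2,12],0],[[1,2,12],0]]'; python3 -m inch '[[[0,0,0],0],[[0,0,0],0],[[0,0,0],0],[[0,0,0],0],[[0,0,0],0]]' 0 60;  python3 -m inch '[[[0,0,-15],0],[[0,0,-30],0],[[0,0,-60],0],[[0,0,-90],0],[[0,0,-90],0],[[0,0,-90],0],[[0,0,-90],0],[[0,0,-90],0]]'
python3 - <<'E'
from h import *
s=sense(); print(s["gripper_width"],s["ft_force"])
f=grab_frame("wrist"); save(f,"w11"); T=np.array(s["tool_pos"])
for c in("wrist","side"):
    f=grab_frame(c); dd=silhouettes(c,"lid")[0]; m=dd["region"]; v,u=np.nonzero(m); W=world(f,np.c_[u,v],f["depth"][m])
    z=T[2]-.049+.046; q=W[abs(W[:,2]-z)<.01]; A=np.c_[q[:,:2]-q[:,:2].mean(0),np.ones(len(q))]
    for i in range(4):
        k=np.linalg.lstsq(A,q[:,2],rcond=None)[0]; r=abs(A@k-q[:,2])<.0025; q=q[r]; A=A[r]
    print(c,T.round(4),"top z rel TCP",(k[2]-T[2]).round(4),"slope",k[:2].round(4),len(q),cv2.minEnclosingCircle(q[:,:2].astype(np.float32)))
E
```

```text
time_s: 23.42
tool_pos: [0.5044, -0.2918, 0.0484]
tcp_rot: [0.009, 3.141, -0.0]
ft_force: [-0.7, -0.1, 0.8]
gripper_width: 0.579
time_s: 23.83
tool_pos: [0.5047, -0.2922, 0.0488]
tcp_rot: [0.009, 3.141, -0.001]
ft_force: [-0.8, 1.6, 6.6]
gripper_width: 0.317
time_s: 24.5
tool_pos: [0.5032, -0.2909, 0.1361]
tcp_rot: [-0.009, -3.139, -0.004]
ft_force: [0.2, 0.6, -1.8]
gripper_width: 0.315
0.31517230379663186 [ 0.24438797  0.55961818 -1.79904282]
wrist [ 0.5032 -0.2909  0.1361] top z rel TCP -0.0035 slope [0.0024 0.0015] 40731 ((0.503960132598877, -0.2909338176250458), 0.06285412609577179)
side [ 0.5032 -0.2909  0.1361] top z rel TCP -0.0028 slope [0.0002 0.018 ] 2782 ((0.5047978758811951, -0.2932060658931732), 0.06449999660253525)
```

View pics/w11.png

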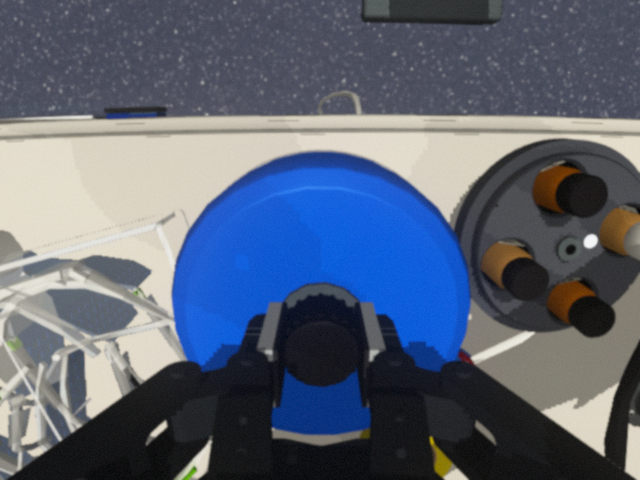

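Run:
```python
from h import *
for c in("scene","wrist","side"):
    f=grab_frame(c); v,u=np.mgrid[0:480,0:640]; v=v.ravel();u=u.ravel();d=f["depth"][v,u];I=f["image"].reshape(-1,3)
    W=world(f,np.c_[u,v],d); k=(d>0)&(I.max(1)<90)&(W[:,0]>.535)&(W[:,0]<.62)&(W[:,1]>-.2)&(W[:,1]<.0)&(W[:,2]>.01)&(W[:,2]<.2); W=W[k]
    r=np.hypot(W[:,0]-.5007,W[:,1]+.132); 
    print(c,[(round(z,3),len(q:=np.where(abs(W[:,2]-z)<.006)[0]),(r[q].min().round(3),W[q[r[q].argmin()]].round(3).tolist()) if len(q) else 0) for z in np.arange(.03,.2,.012)])
```

```text
scene [(np.float64(0.03), 6, (np.float64(0.069), [0.535, -0.072, 0.035])), (np.float64(0.042), 61, (np.float64(0.054), [0.535, -0.09, 0.046])), (np.float64(0.054), 17, (np.float64(0.097), [0.547, -0.047, 0.052])), (np.float64(0.066), 0, 0), (np.float64(0.078), 0, 0), (np.float64(0.09), 0, 0), (np.float64(0.102), 0, 0), (np.float64(0.114), 0, 0), (np.float64(0.126), 0, 0), (np.float64(0.138), 0, 0), (np.float64(0.15), 0, 0), (np.float64(0.162), 0, 0), (np.float64(0.174), 0, 0), (np.float64(0.186), 0, 0), (np.float64(0.198), 0, 0)]
wrist [(np.float64(0.03), 593, (np.float64(0.047), [0.548, -0.132, 0.035])), (np.float64(0.042), 1979, (np.float64(0.034), [0.535, -0.133, 0.046])), (np.float64(0.054), 178, (np.float64(0.034), [0.535, -0.131, 0.059])), (np.float64(0.066), 352, (np.float64(0.034), [0.535, -0.131, 0.065])), (np.float64(0.078), 733, (np.float64(0.035), [0.535, -0.13, 0.073])), (np.float64(0.09), 343, (np.float64(0.069), [0.565, -0.106, 0.089])), (np.float64(0.102), 420, (np.float64(0.07), [0.567, -0.11, 0.097])), (np.float64(0.114), 407, (np.float64(0.073), [0.573, -0.125, 0.1
[... 324 characters left out ...]
(0.042), 0, 0), (np.float64(0.054), 0, 0), (np.float64(0.066), 0, 0), (np.float64(0.078), 0, 0), (np.float64(0.09), 0, 0), (np.float64(0.102), 0, 0), (np.float64(0.114), 8, (np.float64(0.077), [0.577, -0.131, 0.117])), (np.float64(0.126), 10, (np.float64(0.078), [0.579, -0.133, 0.122])), (np.float64(0.138), 8, (np.float64(0.082), [0.583, -0.14, 0.133])), (np.float64(0.15), 8, (np.float64(0.087), [0.586, -0.15, 0.148])), (np.float64(0.162), 8, (np.float64(0.089), [0.587, -0.152, 0.157])), (np.float64(0.174), 14, (np.float64(0.09), [0.588, -0.155, 0.168])), (np.float64(0.186), 13, (np.float64(0.092), [0.589, -0.158, 0.181])), (np.float64(0.198), 12, (np.float64(0.094), [0.591, -0.16, 0.197]))]
```

```bash
python3 -m inch '[[[8,25,-10],0],[[8,55,-10],0],[[8,85,-10],0],[[8,115,-10],0],[[8,140,-10],0],[[8,159,-10],0],[[8,159,-10],0],[[8,159,-10],0],[[8,159,-10],0],[[8,159,-10],0]]'
cat > lid.py <<'E'
from h import *
import sys
s=sense(); T=np.array(s["tool_pos"]); f=grab_frame("wrist"); dd=silhouettes("wrist","lid")[0]; m=dd["region"]; v,u=np.nonzero(m); W=world(f,np.c_[u,v],f["depth"][m])
q=W[abs(W[:,2]-T[2]+.003)<.008]; A=np.c_[q[:,:2]-q[:,:2].mean(0),np.ones(len(q))]
for i in range(4):
    k=np.linalg.lstsq(A,q[:,2],rcond=None)[0]; r=abs(A@k-q[:,2])<.0025; q=q[r]; A=A[r]
c=cv2.minEnclosingCircle(q[:,:2].astype(np.float32))
print("TCP",T.round(4),"top",k[2].round(4),"slope",k[:2].round(4),len(q),"centre",c,"off axis mm",(np.array(c[0])-[.5007,-.132])*1000,s["ft_force"].round(1))
E
python3 lid.py
```

```text
time_s: 25.73
tool_pos: [0.4975, -0.1338, 0.1483]
tcp_rot: [0.01, 3.141, -0.001]
ft_force: [0.3, -0.1, -1.7]
gripper_width: 0.316
TCP [ 0.4975 -0.1338  0.1483] top 0.1448 slope [ 0.0055 -0.0015] 40791 centre ((0.4973521828651428, -0.1337418258190155), 0.06283551454544067) off axis mm [-3.34781713 -1.74182582] [ 0.3 -0.1 -1.7]
```

```bash
python3 -m inch '[[[0,0,8],0],[[0,0,16],0],[[0,0,24],0],[[0,0,32],0],[[0,0,38],0],[[0,0,38],0],[[0,0,38],0]]'; python3 lid.py
```

```text
time_s: 26.42
tool_pos: [0.4969, -0.1326, 0.1094]
tcp_rot: [-0.009, -3.14, -0.001]
ft_force: [0.1, -0.0, -0.9]
gripper_width: 0.315
TCP [ 0.4969 -0.1326  0.1094] top 0.1059 slope [ 0.0036 -0.0003] 40846 centre ((0.49624818563461304, -0.13243116438388824), 0.0629553273320198) off axis mm [-4.45181437 -0.43116438] [ 0.1 -0.  -0.9]
```

```bash
python3 -m inch '[[[-3,0,0],0],[[-3,0,0],0],[[-3,0,5],0],[[-3,0,9],0],[[-3,0,9],0],[[-3,0,9],0]]'; python3 lid.py
```

```text
time_s: 27.02
tool_pos: [0.4998, -0.1326, 0.1006]
tcp_rot: [-0.009, -3.14, -0.001]
ft_force: [-0.2, -0.5, -2.7]
gripper_width: 0.317
TCP [ 0.4998 -0.1326  0.1006] top 0.0971 slope [ 0.0035 -0.0003] 40888 centre ((0.49914395809173584, -0.13251309096813202), 0.06285391002893448) off axis mm [-1.55604191 -0.51309097] [-0.2 -0.5 -2.7]
```

```bash
python3 -m inch '[[[0,0,4],0],[[0,0,8],0],[[-1,0,12],0],[[-1,0,14],0],[[-1,0,14],0],[[-1,0,14],0]]'; python3 lid.py
```

```text
time_s: 27.62
tool_pos: [0.5011, -0.1328, 0.0868]
tcp_rot: [-0.009, -3.141, -0.0]
ft_force: [0.0, -0.4, -1.6]
gripper_width: 0.316
TCP [ 0.5011 -0.1328  0.0868] top 0.0833 slope [ 0.0041 -0.0005] 40887 centre ((0.5009778738021851, -0.1324070394039154), 0.06271954625844955) off axis mm [ 0.2778738 -0.4070394] [ 0.  -0.4 -1.6]
```

```bash
python3 -m inch '[[[0,0,1],0],[[0,0,2],0],[[0,0,2],0],[[0,0,2],0]]'; python3 -m inch '[[[0,0,0],0],[[0,0,0],0],[[0,0,0],0],[[0,0,0],0]]' 50;  python3 -m inch '[[[0,0,-15],0],[[0,0,-40],0],[[0,0,-80],0],[[40,0,-120],0],[[60,0,-160],0],[[60,0,-160],0],[[60,0,-160],0],[[60,0,-160],0]]'
python3 - <<'E'
from h import *
f=grab_frame("wrist"); save(f,"w12")
for c in("wrist","side"):
    f=grab_frame(c); dd=silhouettes(c,"lid")[0]; m=dd["region"]; v,u=np.nonzero(m); W=world(f,np.c_[u,v],f["depth"][m])
    kn=W[(abs(W[:,2]-.106)<.004)]
    q=W[abs(W[:,2]-.082)<.008]; A=np.c_[q[:,:2]-q[:,:2].mean(0),np.ones(len(q))]
    for i in range(4):
        k=np.linalg.lstsq(A,q[:,2],rcond=None)[0]; r=abs(A@k-q[:,2])<.0025; q=q[r]; A=A[r]
    print(c,"top",k[2].round(4),"slope",k[:2].round(4),cv2.minEnclosingCircle(q[:,:2].astype(np.float32)),"knob",np.median(kn[:,2]),cv2.minEnclosingCircle(kn[:,:2].astype(np.float32)))
E
```

```text
time_s: 28.05
tool_pos: [0.5012, -0.1328, 0.0851]
tcp_rot: [-0.009, -3.141, -0.0]
ft_force: [-0.3, -0.5, -2.1]
gripper_width: 0.32
time_s: 28.38
tool_pos: [0.5015, -0.133, 0.0854]
tcp_rot: [0.009, 3.141, -0.0]
ft_force: [0.4, -0.8, -0.2]
gripper_width: 0.584
time_s: 29.05
tool_pos: [0.4418, -0.133, 0.2463]
tcp_rot: [0.01, 3.139, -0.003]
ft_force: [-0.0, -0.2, 0.2]
gripper_width: 0.588
wrist top 0.0813 slope [ 0.0038 -0.0016] ((0.5019150376319885, -0.13263200223445892), 0.06380192935466766) knob 0.10538120217278629 ((0.5028169751167297, -0.13300573825836182), 0.015882547944784164)
side top 0.0825 slope [0.0002 0.0035] ((0.5029157996177673, -0.13562755286693573), 0.06391294300556183) knob 0.10639630813778933 ((0.5026793479919434, -0.1341850906610489), 0.015597112476825714)
```

View pics/w12.png

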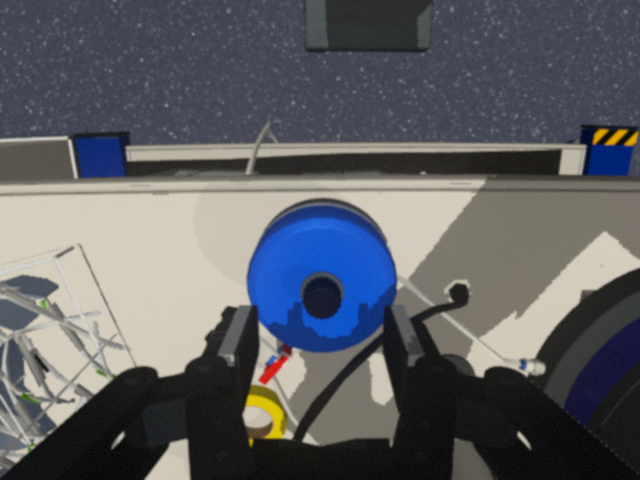

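```bash
python3 -m inch '[[[0,0,0],0],[[0,0,0],0],[[0,0,0],0]]'; python3 -c "
from cell import *
print(finish_job())"
```

```text
time_s: 29.55
tool_pos: [0.4413, -0.1324, 0.2446]
tcp_rot: [-0.009, -3.141, -0.001]
ft_force: [0.9, 0.1, 0.8]
gripper_width: 0.587
the job is handed in; nothing more can be done
None
```

The rotor is loaded and the lid is on. I handed the job in at about 29.6 s, and the hand-in gave no verdict.

**Vials:** The white-capped vial is in the dotted pocket, the pale amber one is straight across from it, and the two dark ones are in the other two pockets. Before the lid went on, the wrist camera saw all four cap tops at z 72.7 mm against 74 mm nominal. That camera reads about 1 mm low. Three caps measured within about 2 mm of their pocket centres. The far dark vial was partly hidden behind the others; what showed of it also fitted to within about 2 mm.

**Lid:** The wrist and side cameras put the dome top at z 81.3 and 82.5 mm and the knob top at 105.4 and 106.4 mm. That places the rim at about 36 mm. The slope is under 0.005 rad. The lid is about 1–3 mm off the axis by wrist view and knob fit. The side camera's dome fit gave 4.2 mm, its calibration being good to about 2 mm, so it disagrees slightly; all of these are inside the 8 mm limit.

**Bystanders:** The gripper was clear at the end and touched nothing. I did not re-measure the tape roll, beaker or pinch clamp. In the last picture the tape roll and clamp look unmoved; the beaker is hidden there, but no move went near it.

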